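Spread a retaining ring onto an axle stub and hold it at its groove

TASK

Push the work drawer of the assembly jig fully home, then pick up the circlip pliers with the ring on their tips by squeezing the handles until the ring is spread wide, and pass the spread ring down over the top of the axle stub until it lies level at the groove, just on the bearing face. Finish holding it there: keep the pliers gripped and the ring spread, do not let go, and leave the drawer home and the jars, tape roll, loupe, brush and white box where they are.

Things in the scene. Friction and masses are not known exactly. Their poses are not given: they have to be found in the camera images.
- jig: grey and aluminium assembly jig fixed to the desk, 132 x 118 x 36 mm: base plate, side rails, back wall, open to the front. Origin on the desk under the axle's place when the drawer is home; x points along the drawer's way home (away from the robot), z up. A teal bench vice (82 mm high) stands to its right, nearer the robot: bring the pliers in with their handles towards the robot's base.
- work_drawer (a joint): how far the work drawer stands out of the jig, m: 0 = fully home, its front plate against the rail ends; it starts 0.03 to 0.05 out, towards the jig's -x. It stays where it is left; pushing it takes about 3 to 5 N, and at home it meets a hard stop.
- drawer_front (a point): centre of the outer face of the drawer's front plate, 22 mm above the desk; the plate is 114 mm wide, 36 mm high (4 to 40 mm above the desk), 10 mm thick, its face square to the jig's x; push it along the jig's +x. It moves with the drawer; 66 mm from the axle's axis.
- groove (a point): on the axle's axis, 72 mm above the desk, 2 mm above the bearing face (70 mm above the desk, 44 mm across); moves with the drawer. The groove is 5 mm wide, from the bearing face up, 19 mm in diameter. The bearing sits on a gearbox casing 64 x 64 mm with its top 56 mm above the desk.
- axle_top (a point): centre of the top end of the upright steel axle stub, 97 mm above the desk; the axle is 23 mm in diameter, its top 6 mm tapered to 16 mm.
- cradle: grey plastic cradle fixed to the desk: origin on the desk under the pliers' pivot, x as the pliers' x. It carries the pliers at 36 mm above the desk on a 24 mm square post under the pivot and a 100 mm wide, 14 mm thick cross wall 88 mm behind it; between post and wall only a 22 mm wide, 6 mm high foot, so fingers can come down on both sides of the handles.
- pliers: circlip pliers, steel ring on their tips, lying flat on the cradle, about 0.13 kg. Origin: pivot's underside; x from pivot to ring, z up. Black handles behind the pivot, x -22 to -100 mm, 12 mm high, 9 mm thick. At rest their outsides slant 0.23 rad, 56 mm apart at x = -48; squeezed they are parallel, 34 mm apart. The ring hangs below the jaws, 3 mm thick, its underside 4 mm below the origin.
- handles (a point): midway between the handles, 48 mm behind the pivot, 6 mm above the pliers' underside: where to squeeze from above, fingers closing across the pliers' x axis.
- ring_eye (a point): fixed to the pliers: centre of the ring's hole when fully spread, 55.2 mm ahead of the pivot, 103.2 mm ahead of the handles point and 8.5 mm lower, at mid thickness of the ring. It is to go on the axle's axis; with the ring on the bearing face it is 71.5 mm above the desk. At rest (hole 21 mm) the ring does not pass the axle; fully spread it leaves about 2.2 mm all round.
- lever_left (a joint): squeeze of the pliers, rad: 0 = at rest, 0.23 = fully squeezed to the stop, ring spread wide (both handles move alike). The spring needs about 8 N per finger at full squeeze; a grip of 40 N or more reaches the stop and holds it firmly.
- flux_jar: bystander: brown jar with black lid, 44 mm wide, 48 mm high; origin under its centre.
- low_jar: bystander: green and white jar, 50 mm wide, 40 mm high; origin under its centre.
- tape: bystander: roll of yellowish tape lying flat, 62 mm wide, 15 mm high; origin under its centre.
- eye_loupe: bystander: black eye loupe, 37 mm wide, 34 mm high; origin under its centre.
- small_brush: bystander: small red-handled brush, 117 mm long, 8 mm high; origin under its centre.
- small_box: bystander: white box with snap lid, 66 x 61 x 27 mm; origin under its centre.

How it is judged:
On the way, in this order (a step that is already met when the one before it is completed fails the run):
1. the work drawer is pushed home (value of joint work_drawer below 0.002 m), for 0.2 s.
2. the gripped pliers hold the ring spread above the axle stub (value of joint lever_left above 0.18 rad and contact force between the fingers and pliers above 3 N and horizontal distance between ring_eye and axle_top below 0.01 m and z of ring_eye in the frame of axle_top above 0.001 m), for 0.1 s.
At the end, for the whole second after the job is handed in: The drawer is home (within 3 mm) and the pliers are gripped and still, squeezed to at least 0.18 of 0.23 rad, with the spread ring round the axle (eye within 5 mm of the axis), level (within 0.12 rad) and at the groove's height (within 3 mm) (value of joint work_drawer below 0.003 m and value of joint lever_left above 0.18 rad and contact force between the fingers and pliers above 3 N and horizontal distance between ring_eye and groove below 0.005 m and z of ring_eye in the frame of groove between -0.003 and 0.003 m and angle between pliers's own z axis and vertical below 0.12 rad and linear speed of pliers below 0.02 m/s); the arm keeps its last pose, push and grip.
It fails at once if a bystander is pushed out of its place (more than 30 mm) (distance of any of flux_jar, low_jar, tape, eye_loupe, small_brush, small_box from where it was at the start of the episode above 0.03 m).
It also fails if it takes over 54 s, if anything falls off the work surface, if the arm or the gripper's body presses on something with over 40 N, if the wrist force passes 120 N, or if a joint passes its speed limit or range.

ROBOT

A 6-joint arm with a two-finger parallel gripper is mounted at the origin on a cart in front of the work surface, level with it; the furniture and walls round the work are solid. World frame = base frame: x ahead of the robot, y to its left, z up, the work surface at z = 0. Lengths are in m, angles in rad, forces in N, time in s.
With the tool pointing down it reaches from about 0.275 to 0.725 m from the base axis. Payload 5.6 kg.
Tool frame: the origin (TCP) lies on the centre line of the jaws, within the pads' length; the fingertips stand tip_reach ahead of it and the grasp point (between the pads) is the TCP (tip_reach is the distance from the TCP to the fingertips, in m); z points along the fingers, y is the line along which they close (so a half turn about z gives the same grasp; the last joint's range is limited). The gripper opens to 85 mm and grips with 20 to 120 N. Pads are 22 mm wide; open, the fingers measure 114 mm over their backs; the gripper's body (76 mm by 85 mm) begins 54 mm behind the grasp point. The pads swing forward as they close: fully open they stand 13 mm farther back than shut.
Start: joints at [-1.054, 0.255, 0.108, 0, -1.424, -0.285], TCP at [0.126, -0.535, 0.25] pointing down, gripper open.
Joint ranges: [-2.95, 2.95], [-1.21, 1.97], [-1.09, 1.5], [-2.87, 1.71], [-2.94, -0.07], [-3.05, 3.05]. Speed limits (rad/s): [2.57, 2.57, 3.14, 3.14, 3.14, 3.14].

INTERFACE

Orientations are given as a unit quaternion [x, y, z, w].
In Python, from cell import * gives the robot as it stands.
- The arm moves only by the shell command python3 -m inch 'ROWS' [FORCE]. ROWS is JSON, a list of rows, each an object of numbers: "hand": the gripper's target within -1 to 1 (fully open at 1, half-way at 0, shut at -1); "dx", "dy", "dz": the shift along the tool's x, y, z in cm; "spin": the turn about the tool's z in rad. In form: [{"hand": .., "dx": .., "dy": .., "dz": .., "spin": ..}, ...]. A call has 1 to 10 rows; each row is the pose to reach, as a shift and turn from the pose commanded when the call began, along the tool's axes at that moment; what a row does not reach only later rows make up. A row lasts 1/12 s, in which the tool goes at most 41.7 mm and 7.16 degrees, less where a joint would pass 70% of its speed; a pose out of reach is approached as far as the arm can. A call with a gripper value outside its range is refused whole. The fingers move at their own pace and stop on an object; FORCE is the grip in N (left out, the last holds). Time passes only in rows, so rows that repeat a pose let the fingers close. It gives the time, the measured TCP pose, the force, the opening and the grip force at its end, in the units of the state.
- read_state(): the state, without advancing time (a new reading comes with each control period).
- camera(name): name is "scene" or "top"; returns the picture (480x640x3 uint8, red, green, blue); there is no depth.
- get_calibration(name): a dict with "K" (3x3 intrinsics, pixels), "k1" (the pictures are not rectified: a ray, as slopes to the right and down, at radius r is drawn at 1 + k1 r^2 times it, then the intrinsics apply), "extrinsics" (4x4, takes a point from camera to world coordinates). Camera axes: x right, y down, z forward; pixel columns grow to the right and rows downward; lengths in m; the calibration is good to about 2 mm. A picture is of the moment at which its call begins. get_calibration takes no time and is no camera call.
- finish_job(): hands the job in; it is judged then, once.
The state is a dict: "t": time; "joint_positions": joint angles; "dq": joint speeds; "tau": joint torques, N m; "position": TCP position; "tool_rot": TCP orientation; "contact_force": force on the tool from outside, world axes, zero at the start; "ft_torque": the same for the moment, N m; "grip_width": finger opening in m; "finger_force": force on a finger pad.
Only numpy, scipy, OpenCV 4.12 (cv2) and the standard library are available. Lean on these libraries where they do the work, as an engineer would, in place of code of your own. Each camera call takes 0.05 s, during which the arm holds its last target. There are 200 camera calls.

## Working session

There is one attempt and no reset: what is moved stays moved. The work goes in short steps, Python scripts to look and compute and a shell command to move; the robot and the scene stay as the last step left them, time stands still between calls to the robot, and variables do not carry over. Pictures are saved under pics/ and viewed, at most 10 in all, crops included, and the job is handed in when it is done.

```bash
mkdir -p pics; ls
python3 - <<'E'
from cell import *
import cv2
for n in("scene","top"):
    cv2.imwrite(f"pics/{n}0.png",camera(n)[:,:,::-1]); c=get_calibration(n); print(n,c)
print(read_state())
E
```

```text
pics
scene {'K': array([[579.33526568,   0.        , 321.33160409],
       [  0.        , 579.33526568, 233.35152952],
       [  0.        ,   0.        ,   1.        ]]), 'k1': -0.08398966723499089, 'extrinsics': array([[ 0.62264956, -0.3170924 ,  0.71537399, -0.21270916],
       [-0.78247417, -0.2447623 ,  0.57256056, -0.63020112],
       [-0.00645802, -0.91626624, -0.40051775,  0.51056685],
       [ 0.        ,  0.        ,  0.        ,  1.        ]])}
top {'K': array([[480.97846922,   0.        , 319.185625  ],
       [  0.        , 480.97846922, 234.31355078],
       [  0.        ,   0.        ,   1.        ]]), 'k1': -0.10227826755801943, 'extrinsics': array([[ 0.00884324, -0.99349776,  0.11350769,  0.42453016],
       [-0.99995617, -0.00913494, -0.00204993, -0.01546867],
       [ 0.00307348, -0.11348459, -0.993535  ,  1.21695086],
       [ 0.        ,  0.        ,  0.        ,  1.        ]])}
{'t': 0.1, 'joint_positions': array([-1.05441302e+00,  2.55695635e-01,  1.07156240e-01, -3.68432318e-04,
       -1.42391806e+00, -2.84599821e-01]), 'dq': array([-0.00132207, -0.00158619,  0.00410915,  0.00071194, -0.00194826,
       -0.00076922]), 'tau': array([-2.23232848e-03, -3.87603164e+01,  2.38473487e+01,  5.37790239e+00,
       -3.81826030e-03, -5.44582491e-06]), 'position': array([ 0.1262892 , -0.53489346,  0.24949912]), 'tool_rot': array([-1.15605525e-01,  9.93294840e-01,  8.35880045e-04, -1.56021280e-04]), 'contact_force': array([ 0.24822532, -1.42953916,  0.30744303]), 'ft_torque': array([ 0.0347947 ,  0.02422574, -0.02007447]), 'finger_force': 0.0, 'grip_width': 0.08495823173919677}
```

View pics/top0.png

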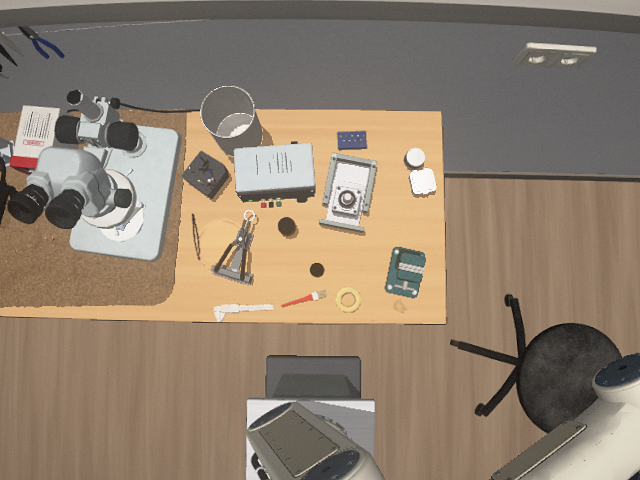

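View pics/scene0.png

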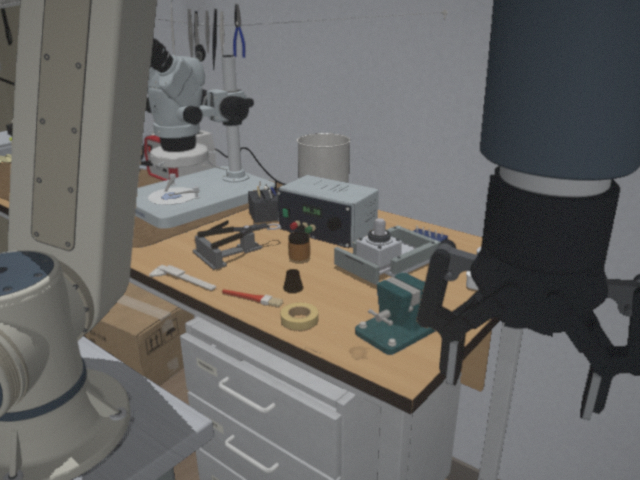

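The top picture shows the jig at about (350,190) with the drawer front at (342,226). The pliers' ring is at (251,215) and their handles end near (232,275). The vice is at (406,272), the flux jar at (288,227) and the loupe at (317,270). I'll zoom in on the jig and pliers.

```bash
python3 - <<'E'
import cv2,numpy as np
im=cv2.imread("pics/top0.png")
a=im[145:245,310:390]; b=im[200:300,200:280]
o=np.hstack([cv2.resize(x,(400,500),interpolation=cv2.INTER_CUBIC) for x in(a,b)])
for i in range(0,800,50): cv2.line(o,(i,0),(i,4 if i%100 else 10),(0,0,255),1)
cv2.imwrite("pics/zoom0.png",o)
E
cat > h.py <<'E'
import numpy as np,cv2
from cell import *
from scipy.spatial.transform import Rotation as R
def _c(n):
    c=get_calibration(n); return c["K"],np.array([c["k1"],0,0,0,0.]),c["extrinsics"]
def px2w(n,uv,z):
    K,d,E=_c(n); uv=np.array(uv,float).reshape(-1,1,2)
    p=cv2.undistortPointsIter(uv,K,d,None,None,(3,50,1e-10)).reshape(-1,2)
    r=np.c_[p,np.ones(len(p))]@E[:3,:3].T; o=E[:3,3]
    return o+r*((np.broadcast_to(z,len(p))-o[2])/r[:,2])[:,None]
def w2px(n,P):
    K,d,E=_c(n); P=(np.array(P,float).reshape(-1,3)-E[:3,3])@E[:3,:3]
    return cv2.projectPoints(P,np.zeros(3),np.zeros(3),K,d)[0].reshape(-1,2)
def togo(p,yaw=None):
    "shift in tool axes (cm) and spin to put TCP at p with tool y along yaw (world, mod pi)"
    s=read_state(); r=R.from_quat(s["tool_rot"]); print("pos",s["position"].round(4),"shift cm",(100*r.inv().apply(np.array(p)-s["position"])).round(2))
    if yaw is not None:
        v=r.inv().apply([np.cos(yaw),np.sin(yaw),0]); a=np.arctan2(-v[0],v[1]); print("spin",round((a+np.pi/2)%np.pi-np.pi/2,3), "j6",s["joint_positions"][5].round(3))
E
```

```text
(no output)
```

View pics/zoom0.png

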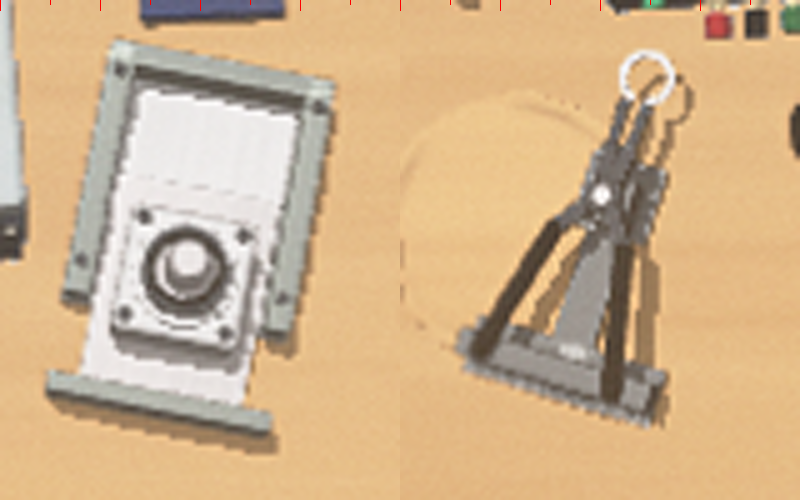

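The zoom shows the bearing at about (185,270), the plate's outer edge from (48,392) to (270,432) and the rail ends at (75,303) and (278,338). For the pliers it shows the ring at (648,78) and handle ends at (485,352) and (612,395). Next I'll fit both poses.

```bash
cat > fit.py <<'E'
from h import *
from scipy.optimize import least_squares
def run(model,obs,x0):
    uv=np.array(obs,float)
    f=lambda x:(w2px("top",model(x))-uv).ravel()
    r=least_squares(f,x0,loss="soft_l1"); print(r.x.round(4),"\n",r.fun.reshape(-1,2).round(1).tolist()); return r.x
def tr(x,P):
    P=np.array(P,float); c,s=np.cos(x[2]),np.sin(x[2])
    return np.c_[x[0]+c*P[:,0]-s*P[:,1],x[1]+s*P[:,0]+c*P[:,1],P[:,2]]
E
python3 - <<'E'
from fit import *
A=lambda z:[(310+x/5-.4,145+y/5-.4) for x,y in z]
B=lambda z:[(200+(x-400)/5-.4,200+y/5-.4) for x,y in z]
# jig: back outer corners, rail ends outer; drawer: plate outer top corners, inner top corners, bearing, axle top
obs=A([(113,42),(335,80),(63,300),(290,338),(48,390),(270,430),(50,370),(272,412),(185,272),(190,258)])
def m(x):
    d=x[3]
    return tr(x,[[.076,.059,.036],[.076,-.059,.036],[-.056,.059,.036],[-.056,-.059,.036],
     [-.066-d,.057,.04],[-.066-d,-.057,.04],[-.056-d,.057,.04],[-.056-d,-.057,.04],[-d,0,.07],[-d,0,.097]])
x=run(m,obs,[.6,-.1,-.2,.04])
print("front",tr(x,[[-.066-x[3],0,.022]]),"axle home",x[:2])
obs=B([(468,330),(665,374),(458,350),(655,420),(485,352),(612,395),(648,78),(600,195)])
def m(x):
    return tr(x,[[-.081,.05,.036],[-.081,-.05,.036],[-.095,.05,.036],[-.095,-.05,.036],[-.099,x[3],.048],[-.099,-x[3],.048],[x[4],0,.0335],[0,0,.055]])
y=run(m,obs,[.5,.15,-.25,.035,.055])
H=tr(y,[[-.048,0,.042]]);print("handles",H)
print(px2w("top",[(288,227),(317,270),(406,272),(348,300),(305,299),(415,158),(423,182)],.03))
togo(tr(x,[[-.09-x[3],0,.15]])[0],x[2]); togo(H[0],y[2]+np.pi/2)
E
```

```text
[ 0.6815 -0.0908 -0.1753  0.0387] 
 [[-1.2, 0.0], [0.3, 0.9], [-0.7, -1.0], [0.5, -0.0], [-0.5, -0.1], [0.5, 0.3], [-0.2, -0.0], [0.8, -0.0], [0.2, -0.4], [-0.1, 0.3]]
front [[ 0.57833499 -0.07252912  0.022     ]] axle home [ 0.68145887 -0.09079413]
[ 0.548   0.1736 -0.2621  0.0324  0.0604] 
 [[-0.1, -1.3], [-0.7, 0.9], [0.3, 0.1], [-0.3, -2.8], [0.2, 3.1], [0.2, 1.7], [-0.4, -0.1], [0.9, -1.2]]
handles [[0.50163389 0.18607701 0.042     ]]
[[ 0.57774085  0.05985607  0.03      ]
 [ 0.47157429 -0.01331455  0.03      ]
 [ 0.46830935 -0.23342777  0.03      ]
 [ 0.39870315 -0.08999129  0.03      ]
 [ 0.40026096  0.01543528  0.03      ]
 [ 0.75814069 -0.26038321  0.03      ]
 [ 0.69588216 -0.27961858  0.03      ]]
pos [ 0.1263 -0.5349  0.2495] shift cm [-52.41  35.55  10.  ]
spin -1.164 j6 -0.285
pos [ 0.1263 -0.5349  0.2495] shift cm [-53.09  61.51  20.85]
spin 0.494 j6 -0.285
```

Run:
```python
from h import *
import cell; print([k for k in dir(cell) if k[0]!='_'])
try: print(cell.tip_reach)
except Exception as e: print(e)
togo([.540,-.066,.12],-.175+np.pi/2)
```

```text
['IKError', 'camera', 'finish_job', 'get_calibration', 'read_state', 'tip_reach']
0.019
pos [ 0.1263 -0.5349  0.2495] shift cm [-51.04  36.11  13.01]
spin 0.407 j6 -0.285
```

```bash
M='{"hand":-1,"dx":-51.0,"dy":36.1,"dz":5,"spin":0.407}'; python3 -m inch '[{"hand":-1,"dx":-51.0,"dy":36.1,"dz":5,"spin":0.407},{"hand":-1,"dx":-51.0,"dy":36.1,"dz":5,"spin":0.407},{"hand":-1,"dx":-51.0,"dy":36.1,"dz":5,"spin":0.407},{"hand":-1,"dx":-51.0,"dy":36.1,"dz":5,"spin":0.407},{"hand":-1,"dx":-51.0,"dy":36.1,"dz":5,"spin":0.407},{"hand":-1,"dx":-51.0,"dy":36.1,"dz":5,"spin":0.407},{"hand":-1,"dx":-51.0,"dy":36.1,"dz":5,"spin":0.407},{"hand":-1,"dx":-51.0,"dy":36.1,"dz":5,"spin":0.407},{"hand":-1,"dx":-51.0,"dy":36.1,"dz":5,"spin":0.407},{"hand":-1,"dx":-51.0,"dy":36.1,"dz":5,"spin":0.407}]' 40
python3 -c "
from h import *
togo([.540,-.066,.03],-.175+np.pi/2)"
```

```text
t: 0.93
position: [0.3929, -0.2324, 0.218]
tool_rot: [0.087, 0.996, 0.0, -0.0]
contact_force: [1.3, -0.6, 0.1]
grip_width: 0.0003
finger_force: 0.0
pos [ 0.3929 -0.2324  0.218 ] shift cm [-11.59  18.94  18.8 ]
spin -0.0 j6 -1.557
```

```bash
python3 -m inch '[{"hand":-1,"dx":-11.5,"dy":18.9,"dz":5},{"hand":-1,"dx":-11.5,"dy":18.9,"dz":5},{"hand":-1,"dx":-11.5,"dy":18.9,"dz":5},{"hand":-1,"dx":-11.5,"dy":18.9,"dz":5},{"hand":-1,"dx":-11.5,"dy":18.9,"dz":5},{"hand":-1,"dx":-11.5,"dy":18.9,"dz":5},{"hand":-1,"dx":-11.5,"dy":18.9,"dz":5},{"hand":-1,"dx":-11.5,"dy":18.9,"dz":5}]'
python3 - <<'E'
from h import *
togo([.540,-.066,.03],-.175+np.pi/2)
cv2.imwrite("pics/a.png",camera("scene")[150:360,170:520,::-1].repeat(2,0).repeat(2,1))
E
```

```text
pos [ 0.3929 -0.2324  0.218 ] shift cm [-11.59  18.94  18.8 ]
spin -0.0 j6 -1.557invalid input
```

View pics/a.png

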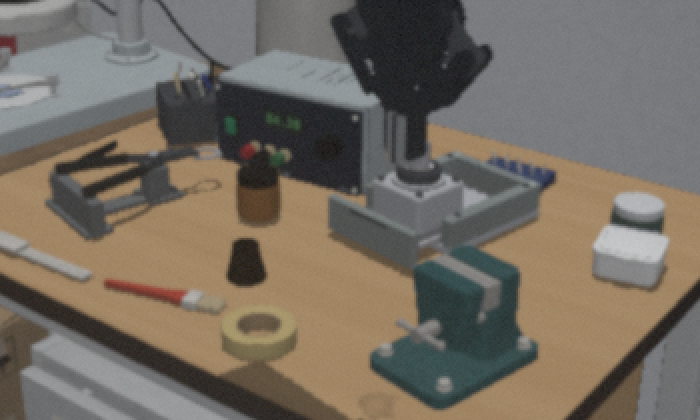

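The last move was refused, because every row needs all its keys. The picture shows the gripper (crop 415,100) still clear of the jig, and the scene is undisturbed.

```bash
python3 -m inch '[{"hand":-1,"dx":-11.5,"dy":18.9,"dz":5,"spin":0},{"hand":-1,"dx":-11.5,"dy":18.9,"dz":5,"spin":0},{"hand":-1,"dx":-11.5,"dy":18.9,"dz":5,"spin":0},{"hand":-1,"dx":-11.5,"dy":18.9,"dz":5,"spin":0},{"hand":-1,"dx":-11.5,"dy":18.9,"dz":5,"spin":0},{"hand":-1,"dx":-11.5,"dy":18.9,"dz":5,"spin":0},{"hand":-1,"dx":-11.5,"dy":18.9,"dz":18.8,"spin":0},{"hand":-1,"dx":-11.5,"dy":18.9,"dz":18.8,"spin":0},{"hand":-1,"dx":-11.5,"dy":18.9,"dz":18.8,"spin":0},{"hand":-1,"dx":-11.5,"dy":18.9,"dz":18.8,"spin":0}]' 40
python3 -c "
from h import *
togo([.578-.011*.985,-.0725+.011*.174,.03],-.175+np.pi/2)"
```

```text
t: 1.82
position: [0.5337, -0.0685, 0.0239]
tool_rot: [0.088, 0.996, -0.0, -0.005]
contact_force: [-0.9, -0.2, -0.1]
grip_width: 0.0001
finger_force: 0.0
pos [ 0.5337 -0.0685  0.0239] shift cm [-3.33  0.38 -0.65]
spin -0.002 j6 -1.908
```

```bash
python3 -m inch '[{"hand":-1,"dx":-1,"dy":0.3,"dz":0,"spin":0},{"hand":-1,"dx":-2,"dy":0.3,"dz":0,"spin":0},{"hand":-1,"dx":-2.7,"dy":0.3,"dz":0,"spin":0},{"hand":-1,"dx":-3.4,"dy":0.3,"dz":0,"spin":0},{"hand":-1,"dx":-4,"dy":0.3,"dz":0,"spin":0},{"hand":-1,"dx":-4.6,"dy":0.3,"dz":0,"spin":0},{"hand":-1,"dx":-5.2,"dy":0.3,"dz":0,"spin":0},{"hand":-1,"dx":-5.8,"dy":0.3,"dz":0,"spin":0},{"hand":-1,"dx":-6.2,"dy":0.3,"dz":0,"spin":0},{"hand":-1,"dx":-6.2,"dy":0.3,"dz":0,"spin":0}]'
python3 -c "
from h import *
togo([.6815-.066*.985,-.0908+.066*.174,.03])"
```

```text
t: 2.65
position: [0.6009, -0.0765, 0.0301]
tool_rot: [0.088, 0.996, -0.0, 0.0]
contact_force: [-1.4, -0.6, 0.1]
grip_width: -0.0001
finger_force: 0.6
pos [ 0.6009 -0.0765  0.0301] shift cm [-1.58 -0.01  0.01]
```

```bash
python3 -m inch '[{"hand":-1,"dx":-0.2,"dy":0,"dz":0,"spin":0},{"hand":-1,"dx":-0.4,"dy":0,"dz":0,"spin":0},{"hand":-1,"dx":-0.6,"dy":0,"dz":0,"spin":0},{"hand":-1,"dx":-0.6,"dy":0,"dz":0,"spin":0}]'; python3 -m inch '[{"hand":-1,"dx":-0.1,"dy":0,"dz":0,"spin":0},{"hand":-1,"dx":-0.2,"dy":0,"dz":0,"spin":0},{"hand":-1,"dx":-0.2,"dy":0,"dz":0,"spin":0}]'
```

```text
t: 2.98
position: [0.6062, -0.0773, 0.0302]
tool_rot: [0.087, 0.996, -0.0, 0.0]
contact_force: [-2.4, -0.6, -0.7]
grip_width: 0.0
finger_force: 1.1
t: 3.23
position: [0.608, -0.0776, 0.0302]
tool_rot: [0.087, 0.996, -0.0, 0.0]
contact_force: [-2.7, -0.6, -1.1]
grip_width: -0.0001
finger_force: 1.3
```

```bash
python3 -m inch '[{"hand":-1,"dx":-0.1,"dy":0,"dz":0,"spin":0},{"hand":-1,"dx":-0.2,"dy":0,"dz":0,"spin":0},{"hand":-1,"dx":-0.2,"dy":0,"dz":0,"spin":0}]'; python3 -m inch '[{"hand":-1,"dx":-0.1,"dy":0,"dz":0,"spin":0},{"hand":-1,"dx":-0.2,"dy":0,"dz":0,"spin":0},{"hand":-1,"dx":-0.2,"dy":0,"dz":0,"spin":0}]'
```

```text
t: 3.48
position: [0.609, -0.0778, 0.0302]
tool_rot: [0.088, 0.996, 0.0, -0.001]
contact_force: [-6.1, -0.1, 2.1]
grip_width: -0.0001
finger_force: 3.2
t: 3.73
position: [0.609, -0.0779, 0.0302]
tool_rot: [0.088, 0.996, 0.0, -0.003]
contact_force: [-11.9, 2.6, 7.6]
grip_width: -0.0001
finger_force: 6.5
```

Run:
```python
from h import *
cv2.imwrite("pics/b.png",np.hstack([cv2.resize(camera("scene")[190:310,300:450,::-1],(400,320),interpolation=2),cv2.resize(camera("top")[145:245,310:390,::-1],(400,500),interpolation=2)[:320]]))
```

```text
(no output)
```

View pics/b.png

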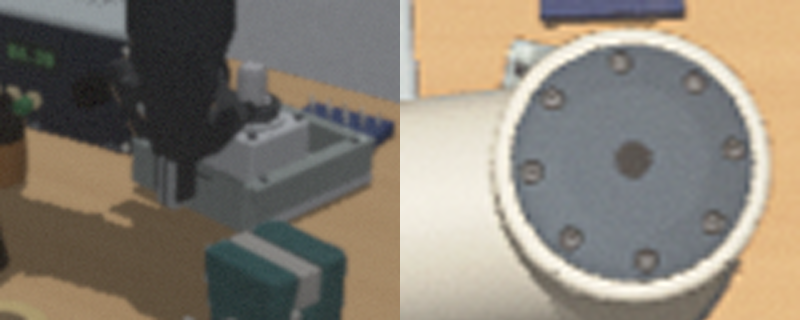

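The drawer is home: the plate sits against the rail ends, the tool stopped at x = 0.609 and the force is rising. Now I'll back off and rise.

```bash
python3 -m inch '[{"hand":-1,"dx":2,"dy":0,"dz":0,"spin":0},{"hand":-1,"dx":4,"dy":0,"dz":0,"spin":0},{"hand":-1,"dx":4,"dy":0,"dz":-4,"spin":0},{"hand":-1,"dx":4,"dy":0,"dz":-8,"spin":0},{"hand":-1,"dx":5,"dy":2,"dz":-12,"spin":0},{"hand":0,"dx":7,"dy":6,"dz":-15,"spin":0.087},{"hand":1,"dx":9,"dy":10,"dz":-15,"spin":0.087},{"hand":1,"dx":11,"dy":14,"dz":-15,"spin":0.087},{"hand":1,"dx":11,"dy":14,"dz":-15,"spin":0.087},{"hand":1,"dx":11,"dy":14,"dz":-15,"spin":0.087}]'
python3 - <<'E'
from fit import *
im=camera("top")[:,:,::-1].copy(); cv2.imwrite("pics/top1.png",im)
o=cv2.imread("pics/top0.png")
def crop(im,u,v,w=60,h=75,s=6.6667): return cv2.resize(im[v:v+h,u:u+w],(400,500),interpolation=cv2.INTER_CUBIC)
a=crop(o,208,208); b=a.copy()
y=[.551,.1728,-.262]
P=tr(y,[[-.081,.05,.036],[-.081,-.05,.036],[-.095,.05,.036],[-.095,-.05,.036],[-.1,.0397,.048],[-.1,-.0397,.048],[-.022,.02,.048],[-.022,-.02,.048],[.0535,0,.0335],[0,0,.05]])
for q in ((w2px("top",P)+.5-[208,208])*6.6667).astype(int): cv2.drawMarker(b,q.tolist(),(0,0,255),0,10,1)
cv2.imwrite("pics/c.png",np.hstack([a,b]))
E
```

```text
t: 4.67
position: [0.5286, 0.083, 0.1821]
tool_rot: [0.128, 0.992, 0.002, 0.003]
contact_force: [0.7, -1.3, 0.5]
grip_width: 0.0602
finger_force: 0.0
```

View pics/c.png

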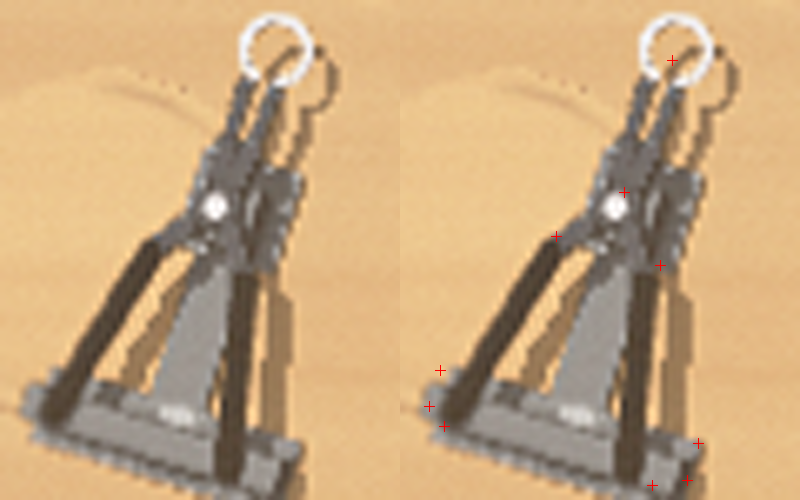

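The overlay suggests the first fit was right: at rest the ring centre lies about 60 mm ahead of the pivot. I'll go over the handles.

```bash
python3 -c "
from h import *
togo([.5016,.186,.12],-.262+np.pi/2)"
```

```text
pos [0.5289 0.0813 0.1818] shift cm [5.34 9.41 6.18]
spin 0.004 j6 -2.275
```

```bash
python3 -m inch '[{"hand":1,"dx":5.34,"dy":9.4,"dz":0,"spin":0},{"hand":1,"dx":5.34,"dy":9.4,"dz":3,"spin":0},{"hand":1,"dx":5.34,"dy":9.4,"dz":6,"spin":0},{"hand":1,"dx":5.34,"dy":9.4,"dz":6,"spin":0},{"hand":1,"dx":5.34,"dy":9.4,"dz":6,"spin":0},{"hand":1,"dx":5.34,"dy":9.4,"dz":6,"spin":0}]'
python3 - <<'E'
from h import *
togo([.5016,.186,.039],-.262+np.pi/2)
cv2.imwrite("pics/d.png",cv2.resize(camera("scene")[190:290,170:300,::-1],(780,600),interpolation=2))
E
```

```text
t: 5.22
position: [0.5017, 0.183, 0.1208]
tool_rot: [0.13, 0.991, -0.0, 0.001]
contact_force: [0.2, 0.3, 0.1]
grip_width: 0.0853
finger_force: 0.0
pos [0.5017 0.183  0.1208] shift cm [0.1  0.28 8.18]
spin 0.0 j6 -2.477
```

View pics/d.png

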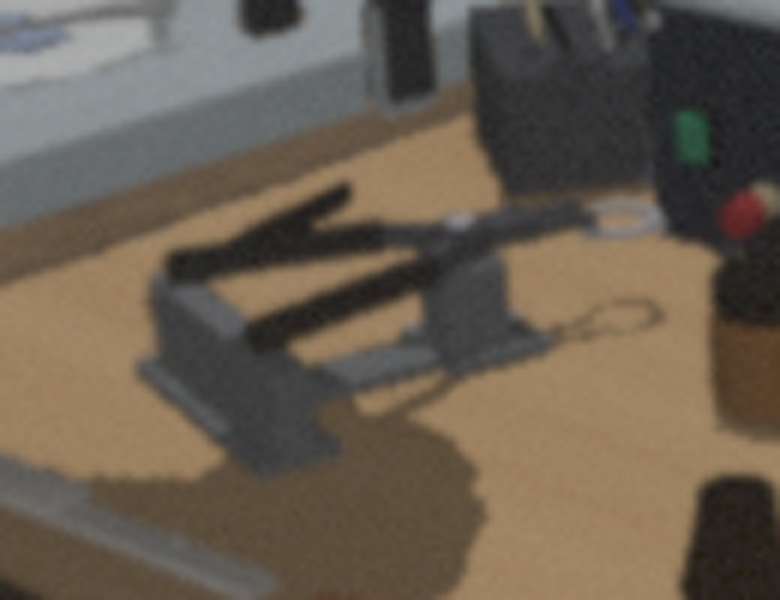

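The pliers look undisturbed. The ring is at about (628,218) in the crop, the pivot bolt at (460,222) and the handle ends at (178,265) and (255,335). I'll check the fit against these.

Run:
```python
from fit import *
P=tr([.548,.1736,-.2621],[[.0604,0,.0335],[0,0,.052],[-.1,.036,.042],[-.1,-.036,.042]])
print(((w2px("scene",P)+.5-[170,190])*6).round().tolist())
q=px2w("scene",[(170+628/6-.5,190+218/6-.5)],.0335);print(q,P[0])
togo([.5016,.186,.039],-.262+np.pi/2)
```

```text
[[618.0, 219.0], [466.0, 211.0], [156.0, 276.0], [252.0, 348.0]]
[[0.60938117 0.15588058 0.0335    ]] [0.60633722 0.15794979 0.0335    ]
pos [0.5022 0.1829 0.1216] shift cm [0.16 0.27 8.26]
spin -0.0 j6 -2.477
```

```bash
python3 -m inch '[{"hand":1,"dx":0,"dy":0.25,"dz":3,"spin":0},{"hand":1,"dx":0,"dy":0.25,"dz":5,"spin":0},{"hand":1,"dx":0,"dy":0.25,"dz":7,"spin":0},{"hand":1,"dx":0,"dy":0.25,"dz":8.2,"spin":0},{"hand":1,"dx":0,"dy":0.25,"dz":8.2,"spin":0},{"hand":1,"dx":0,"dy":0.25,"dz":8.2,"spin":0}]'; python3 -m inch '[{"hand":-1,"dx":0,"dy":0,"dz":0,"spin":0},{"hand":-1,"dx":0,"dy":0,"dz":0,"spin":0},{"hand":-1,"dx":0,"dy":0,"dz":0,"spin":0},{"hand":-1,"dx":0,"dy":0,"dz":0,"spin":0},{"hand":-1,"dx":0,"dy":0,"dz":0,"spin":0},{"hand":-1,"dx":0,"dy":0,"dz":0,"spin":0},{"hand":-1,"dx":0,"dy":0,"dz":0,"spin":0},{"hand":-1,"dx":0,"dy":0,"dz":0,"spin":0}]' 60
```

```text
t: 5.77
position: [0.5026, 0.1852, 0.0394]
tool_rot: [0.131, 0.991, 0.0, 0.001]
contact_force: [-0.2, -0.4, 1.1]
grip_width: 0.0857
finger_force: 0.0
t: 6.43
position: [0.503, 0.1871, 0.0412]
tool_rot: [0.13, 0.991, 0.002, 0.002]
contact_force: [-2.2, 1.1, 12.9]
grip_width: 0.031
finger_force: 59.5
```

The grip holds (59 N, 31 mm wide). Now I'll lift.

```bash
python3 -m inch '[{"hand":-1,"dx":0,"dy":0,"dz":-1,"spin":0},{"hand":-1,"dx":0,"dy":0,"dz":-3,"spin":0},{"hand":-1,"dx":0,"dy":0,"dz":-5,"spin":0},{"hand":-1,"dx":0,"dy":0,"dz":-8,"spin":0},{"hand":-1,"dx":0,"dy":0,"dz":-11,"spin":0},{"hand":-1,"dx":0,"dy":0,"dz":-12,"spin":0},{"hand":-1,"dx":0,"dy":0,"dz":-12,"spin":0},{"hand":-1,"dx":0,"dy":0,"dz":-12,"spin":0}]'
python3 - <<'E'
from h import *
togo([.6815-.1032*np.cos(-.13)-.01,-.0908+.1032*np.sin(.13),.16],-.13+np.pi/2)
s=cv2.resize(camera("scene")[150:270,190:310,::-1],(400,400),interpolation=2);t=cv2.resize(camera("top")[140:260,200:320,::-1],(400,400),interpolation=2)
cv2.imwrite("pics/e.png",np.hstack([s,t]))
E
```

```text
t: 7.1
position: [0.501, 0.1858, 0.1583]
tool_rot: [0.131, 0.991, 0.0, -0.0]
contact_force: [0.3, -0.6, -2.4]
grip_width: 0.0308
finger_force: 59.8
pos [0.501  0.1858 0.1583] shift cm [-13.42 -23.66  -0.19]
spin -0.133 j6 -2.481
```

View pics/e.png

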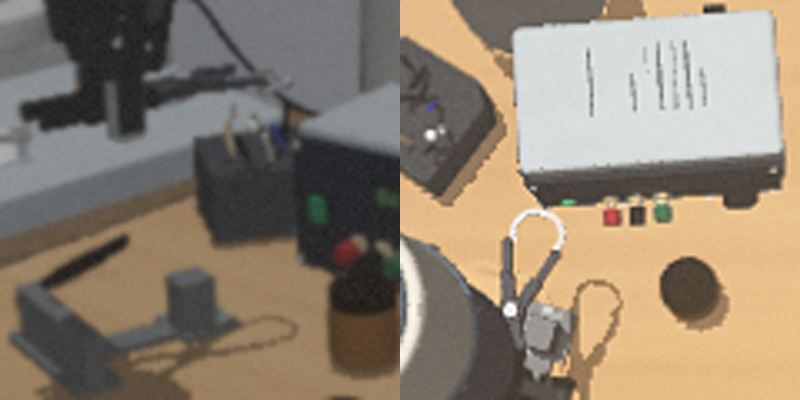

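The pliers are lifted level with the ring spread. In the top crop the ring centre is about (538,238) and the white pivot dot is at (510,310). I'll work out the eye offset from the TCP.

Run:
```python
from h import *
s=read_state(); r=R.from_quat(s["tool_rot"]); p=s["position"]; z=p[2]-.0412+.036-.0025
e=px2w("top",[(200+138/3.3333-.35,140+238/3.3333-.35)],z)[0]; pv=px2w("top",[(200+110/3.3333-.35,140+310/3.3333-.35)],z+.02)[0]
print("eye",e,"pivot",pv,"tool frame",r.inv().apply(e-p),r.inv().apply(pv-p))
for zz in(0,.08,.12): print(px2w("top",[(235,195),(313,198)],zz).round(3).tolist())
```

```text
eye [0.59767174 0.15881566 0.14896585] pivot [0.54618958 0.17277367 0.16896585] tool frame [-0.10095046 -0.0003028   0.00745323] [-0.04756096 -0.00022208 -0.01241619]
[[0.664, 0.2, 0.0], [0.657, -0.001, 0.0]]
[[0.648, 0.186, 0.08], [0.642, -0.002, 0.08]]
[[0.64, 0.179, 0.12], [0.634, -0.003, 0.12]]
```

```bash
python3 -m inch '[{"hand":-1,"dx":-0.8,"dy":-3,"dz":0,"spin":0},{"hand":-1,"dx":-1.6,"dy":-6,"dz":0,"spin":0},{"hand":-1,"dx":-2.4,"dy":-9,"dz":0,"spin":0},{"hand":-1,"dx":-3.2,"dy":-12,"dz":0,"spin":0},{"hand":-1,"dx":-4.3,"dy":-16,"dz":0,"spin":0},{"hand":-1,"dx":-5.2,"dy":-19.3,"dz":0,"spin":-0.05},{"hand":-1,"dx":-8,"dy":-21,"dz":0,"spin":-0.1},{"hand":-1,"dx":-11,"dy":-23,"dz":0,"spin":-0.133},{"hand":-1,"dx":-13.4,"dy":-23.7,"dz":0,"spin":-0.133},{"hand":-1,"dx":-13.4,"dy":-23.7,"dz":0,"spin":-0.133}]'
python3 -m inch '[{"hand":-1,"dx":0,"dy":0,"dz":0,"spin":0},{"hand":-1,"dx":0,"dy":0,"dz":0,"spin":0}]'
python3 - <<'E'
from h import *
togo([.6815-.1025*np.cos(.13),-.0908+.1025*np.sin(.13),.13],-.13+np.pi/2)
s=camera("scene")[:,:,::-1];t=camera("top")[:,:,::-1]
cv2.imwrite("pics/s2.png",s);cv2.imwrite("pics/t2.png",t)
print(w2px("scene",[.6815,-.0908,.097]),w2px("top",[.6815,-.0908,.097]))
cv2.imwrite("pics/f.png",np.hstack([cv2.resize(s[170:270,310:430],(480,400),interpolation=2),cv2.resize(t[150:250,310:390],(320,400),interpolation=2)]))
E
```

```text
t: 8.03
position: [0.571, -0.0808, 0.1555]
tool_rot: [0.066, 0.998, -0.001, -0.002]
contact_force: [0.4, 0.2, -2.4]
grip_width: 0.0307
finger_force: 59.9
t: 8.2
position: [0.5683, -0.0778, 0.1565]
tool_rot: [0.065, 0.998, -0.0, -0.002]
contact_force: [0.2, -0.0, -1.7]
grip_width: 0.0309
finger_force: 59.9
pos [ 0.5683 -0.0778  0.1565] shift cm [-1.15  0.18  2.65]
spin 0.0 j6 -1.837
[[392.66831852 214.32873843]] [[350.36484597 180.70155009]]
```

View pics/f.png

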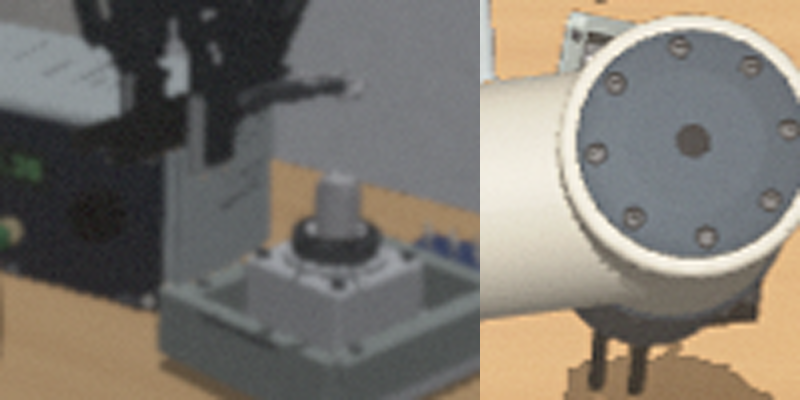

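The scene view shows the axle top at about (394,214), within about 1 px of prediction, with the ring above and short of it. I'll move over the axle and come down close to its top.

```bash
python3 -m inch '[{"hand":-1,"dx":-0.6,"dy":0.15,"dz":0,"spin":0},{"hand":-1,"dx":-1.15,"dy":0.15,"dz":1,"spin":0},{"hand":-1,"dx":-1.15,"dy":0.15,"dz":2.5,"spin":0},{"hand":-1,"dx":-1.15,"dy":0.15,"dz":4,"spin":0},{"hand":-1,"dx":-1.15,"dy":0.15,"dz":4.3,"spin":0},{"hand":-1,"dx":-1.15,"dy":0.15,"dz":4.3,"spin":0},{"hand":-1,"dx":-1.15,"dy":0.15,"dz":4.3,"spin":0},{"hand":-1,"dx":-1.15,"dy":0.15,"dz":4.3,"spin":0}]'
python3 - <<'E'
from h import *
togo([.6815-.1025*np.cos(.13),-.0908+.1025*np.sin(.13),.105],-.13+np.pi/2)
st=read_state(); r=R.from_quat(st["tool_rot"]); p=st["position"]
e=p+r.apply([-.102,0,.0075]); print("eye",e)
t=np.linspace(0,2*np.pi,24,endpoint=False)
ring=e+.0155*np.c_[np.cos(t),np.sin(t),0*t]
s=camera("scene")[:,:,::-1]
o=[372,185]; a=cv2.resize(s[185:235,372:422],(400,400),interpolation=cv2.INTER_CUBIC); b=a.copy()
for q in (w2px("scene",ring)+.5-o)*8: cv2.circle(b,(int(q[0]),int(q[1])),2,(0,0,255),-1)
A=np.array([.6815,-.0908,0])
for rad,z,c in((.008,.097,(0,255,0)),(.0115,.091,(255,255,0)),(.022,.07,(255,0,0))):
    for q in (w2px("scene",A+np.c_[rad*np.cos(t),rad*np.sin(t),z+0*t])+.5-o)*8: cv2.circle(b,(int(q[0]),int(q[1])),1,c,-1)
cv2.imwrite("pics/g.png",np.hstack([a,b]))
E
```

```text
t: 8.97
position: [0.5816, -0.0778, 0.1162]
tool_rot: [0.064, 0.998, -0.0, 0.001]
contact_force: [-0.4, 0.7, -1.5]
grip_width: 0.0306
finger_force: 59.8
pos [ 0.5816 -0.0778  0.1162] shift cm [0.18 0.   1.12]
spin 0.001 j6 -1.833
eye [ 0.68281804 -0.09087203  0.10886978]
```

View pics/g.png

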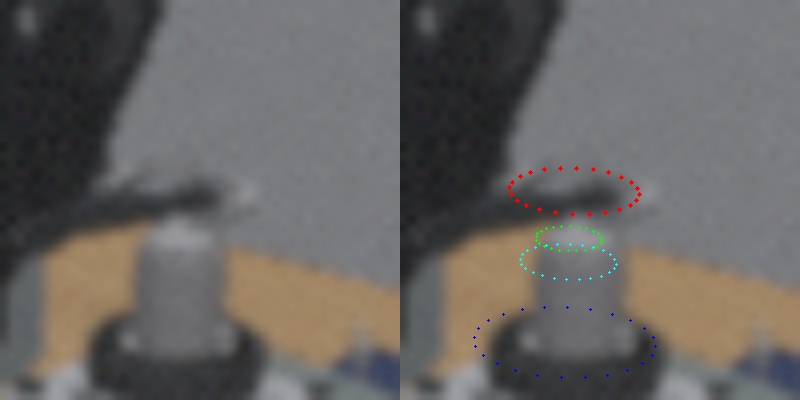

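The ring sits above the axle. The ring centre is at about x=183 and the axle centre at about x=180 in the crop, so less than 1 mm of sideways error. Now I'll descend slowly and watch the forces.

```bash
python3 -m inch '[{"hand":-1,"dx":0.1,"dy":0,"dz":0,"spin":0},{"hand":-1,"dx":0.1,"dy":0,"dz":0.4,"spin":0},{"hand":-1,"dx":0.1,"dy":0,"dz":0.8,"spin":0},{"hand":-1,"dx":0.1,"dy":0,"dz":1.2,"spin":0},{"hand":-1,"dx":0.1,"dy":0,"dz":1.2,"spin":0},{"hand":-1,"dx":0.1,"dy":0,"dz":1.2,"spin":0}]'; python3 -m inch '[{"hand":-1,"dx":0,"dy":0,"dz":0.2,"spin":0},{"hand":-1,"dx":0,"dy":0,"dz":0.4,"spin":0},{"hand":-1,"dx":0,"dy":0,"dz":0.6,"spin":0},{"hand":-1,"dx":0,"dy":0,"dz":0.6,"spin":0},{"hand":-1,"dx":0,"dy":0,"dz":0.6,"spin":0}]'
```

```text
t: 9.52
position: [0.5797, -0.0777, 0.1028]
tool_rot: [0.065, 0.998, -0.0, -0.0]
contact_force: [-0.2, 0.2, -1.7]
grip_width: 0.0309
finger_force: 59.8
t: 9.93
position: [0.5801, -0.0777, 0.0972]
tool_rot: [0.065, 0.998, 0.0, 0.0]
contact_force: [0.3, 0.8, -0.4]
grip_width: 0.0311
finger_force: 59.9
```

```bash
python3 -m inch '[{"hand":-1,"dx":0,"dy":0,"dz":0.3,"spin":0},{"hand":-1,"dx":0,"dy":0,"dz":0.6,"spin":0},{"hand":-1,"dx":0,"dy":0,"dz":0.9,"spin":0},{"hand":-1,"dx":0,"dy":0,"dz":0.9,"spin":0},{"hand":-1,"dx":0,"dy":0,"dz":0.9,"spin":0}]'; python3 -m inch '[{"hand":-1,"dx":0,"dy":0,"dz":0.2,"spin":0},{"hand":-1,"dx":0,"dy":0,"dz":0.4,"spin":0},{"hand":-1,"dx":0,"dy":0,"dz":0.6,"spin":0},{"hand":-1,"dx":0,"dy":0,"dz":0.6,"spin":0},{"hand":-1,"dx":0,"dy":0,"dz":0.6,"spin":0}]'
```

```text
t: 10.35
position: [0.58, -0.0777, 0.088]
tool_rot: [0.065, 0.998, -0.0, -0.0]
contact_force: [0.1, 0.7, -1.5]
grip_width: 0.031
finger_force: 59.9
t: 10.77
position: [0.5793, -0.0777, 0.0817]
tool_rot: [0.065, 0.998, -0.0, -0.001]
contact_force: [-0.3, 0.1, -1.5]
grip_width: 0.0309
finger_force: 59.9
```

```bash
python3 -m inch '[{"hand":-1,"dx":0,"dy":0,"dz":0.1,"spin":0},{"hand":-1,"dx":0,"dy":0,"dz":0.2,"spin":0},{"hand":-1,"dx":0,"dy":0,"dz":0.2,"spin":0},{"hand":-1,"dx":0,"dy":0,"dz":0.2,"spin":0}]'; python3 -m inch '[{"hand":-1,"dx":0,"dy":0,"dz":0.1,"spin":0},{"hand":-1,"dx":0,"dy":0,"dz":0.1,"spin":0},{"hand":-1,"dx":0,"dy":0,"dz":0.1,"spin":0}]'
```

```text
t: 11.1
position: [0.5798, -0.0777, 0.0802]
tool_rot: [0.065, 0.998, -0.0, -0.0]
contact_force: [0.3, 0.1, -1.5]
grip_width: 0.0308
finger_force: 59.9
t: 11.35
position: [0.5801, -0.0777, 0.0794]
tool_rot: [0.065, 0.998, -0.0, 0.0]
contact_force: [-0.0, -0.7, -0.4]
grip_width: 0.0306
finger_force: 60.0
```

```bash
python3 -m inch '[{"hand":-1,"dx":0,"dy":0,"dz":0.1,"spin":0},{"hand":-1,"dx":0,"dy":0,"dz":0.1,"spin":0},{"hand":-1,"dx":0,"dy":0,"dz":0.1,"spin":0}]'; python3 -m inch '[{"hand":-1,"dx":0,"dy":0,"dz":0.1,"spin":0},{"hand":-1,"dx":0,"dy":0,"dz":0.1,"spin":0},{"hand":-1,"dx":0,"dy":0,"dz":0.1,"spin":0}]'
```

```text
t: 11.6
position: [0.5801, -0.0777, 0.0785]
tool_rot: [0.064, 0.998, -0.0, 0.0]
contact_force: [-0.9, -1.1, 2.2]
grip_width: 0.0308
finger_force: 60.0
t: 11.85
position: [0.5801, -0.0778, 0.0776]
tool_rot: [0.065, 0.998, -0.0, 0.0]
contact_force: [-1.4, 0.5, 3.7]
grip_width: 0.0305
finger_force: 60.1
```

Contact came at the predicted height, with almost no side force on the way down. I'll ease off slightly, settle and hand in.

```bash
python3 -m inch '[{"hand":-1,"dx":0,"dy":0,"dz":-0.08,"spin":0},{"hand":-1,"dx":0,"dy":0,"dz":-0.08,"spin":0},{"hand":-1,"dx":0,"dy":0,"dz":-0.08,"spin":0},{"hand":-1,"dx":0,"dy":0,"dz":-0.08,"spin":0},{"hand":-1,"dx":0,"dy":0,"dz":-0.08,"spin":0}]' && python3 -c "
from cell import *
print(finish_job())"
```

```text
t: 12.27
position: [0.5801, -0.0777, 0.078]
tool_rot: [0.065, 0.998, -0.0, 0.0]
contact_force: [-0.5, -0.2, 1.9]
grip_width: 0.031
finger_force: 60.0
the job is handed in; nothing more can be done
None
```

I pushed the drawer home and handed the job in at 12.3 s, with the spread ring round the axle resting lightly on the bearing face and the pliers gripped at 60 N; no verdict came back, and I took no picture after the final descent.

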